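# Unlock the bolt caddy and hold it up level

### The job

The round blue bolt caddy is twist-locked in its grey dock: take it by the black bar handle and, while it still sits in the dock, turn it anticlockwise (seen from above) until its red tab is lined up with the yellow mark, so that its lugs stand in the slots. Then lift it straight up, level and with its three bolts still standing in their cups, and finish while still holding it steady about 10 cm above its seat in the dock, tab still over the mark; do not put it down or let go. Leave the other things on the table where they are.

Things in the scene. Friction and masses are not known exactly. Their poses are not given: they have to be found in the camera images.
- caddy: round blue bolt caddy, 0.2-0.4 kg plus 0.15 kg of bolts. Origin on its axis at its underside; z up, x towards the red tab. Spigot diameter 90 up to height 6.5, flange diameter 104 up to 12, three white cups (inner diameter 33, rims at 24), bar handle at 76-100. Starts seated in the dock, turned 0.5-1.1 rad clockwise from unlocked; it turns freely, with 2.5 mm of play
- grip (a point): centre of the black bar handle, on the caddy's axis, 88 mm above its underside. The bar is 56 long (caddy's x), 12 thick (caddy's y; grasp across this), 24 high, red at its +x end, on a stem of diameter 13. x points towards the red tab. With the TCP here the fingertips clear the bolts (top at height 59) by 10 mm
- tab (a point): top of the red tab, 60 mm from the caddy's axis. The tab is one of two lugs (red at +x, blue at -x) 16 mm wide, at height 6.5-12, reaching 64 mm from the axis
- dock: grey twist-lock dock fixed to the table, left or right of the middle, diameter 144, 25 high. Origin on its axis at table height; z up, x towards the yellow mark. The caddy sits on its floor, 6 mm up, in a well to height 12. Two lips (inner diameter 111, height 21-25) hold the lugs down except at slots 28 wide at +x and -x: it comes out only when both x axes agree to about 4 degrees
- mark (a point): yellow stripe on the dock's tongue, 78 from the dock's axis, 6 above the table
- cup1 (a point): floor of cup 1 of the caddy, 32.5 from its axis, 12 above its underside
- cup2 (a point): floor of cup 2 of the caddy, 32.5 from its axis, 12 above its underside
- cup3 (a point): floor of cup 3 of the caddy, 32.5 from its axis, 12 above its underside
- bolt1: loose hex bolt with a washer, standing on its head in cup 1; 47 high, washer diameter 28; origin at its underside
- bolt2: loose hex bolt with a washer, standing on its head in cup 2; 47 high, washer diameter 28; origin at its underside
- bolt3: loose hex bolt with a washer, standing on its head in cup 3; 47 high, washer diameter 28; origin at its underside
- glass: drinking glass, diameter 77, 89 high, standing where the dock is not (left or right); origin at its underside; leave alone
- counter: grey hand tally counter, 55x73x29, near the middle; leave alone
- gauge: stepped grey bolt length gauge, 28x50x22, near the middle; leave alone
- cutter: yellow snap-blade cutter, 154 long, at the back left; leave alone

How it is judged:
By the outcome, as a careful person would: the job done as asked, in the order asked, and still so for the second after the job is handed in, while the arm keeps its last pose, push and grip.
It also fails if it takes over 35 s, if anything falls off the work surface, if the arm or the gripper's body presses on something with over 40 N, if the wrist force passes 120 N, or if a joint passes its speed limit or range.

### The arm

A 7-joint arm with a two-finger parallel gripper is mounted at the origin on a cart in front of the work surface, level with it; the furniture and walls round the work are solid. World frame = base frame: x ahead of the robot, y to its left, z up, the work surface at z = 0. Lengths are in m, angles in degrees, forces in N, time in s.
With the tool pointing down it reaches from about 0.425 to 0.875 m from the base axis. Payload 4.7 kg.
Tool frame: the origin (TCP) lies between the finger pads, 19 mm behind the fingertips; this is the grasp point; z points along the fingers, y is the line along which they close (so a half turn about z gives the same grasp; the last joint's range is limited). The gripper opens to 87 mm and grips with 3 to 60 N. Pads are 19 mm wide; open, the fingers measure 117 mm over their backs; the gripper's body (75 mm by 190 mm) begins 51 mm behind the grasp point.
Start: joints at [65.552, 18.392, -4.016, 83.108, 1.295, 78.541, -3.26], TCP at [0.277, -0.588, 0.241] pointing down, gripper open.
Joint ranges: [-163.93, 163.93], [-17.29, 119.83], [-79.2, 71.16], [3.27, 140.29], [-89.18, 269.18], [5.43, 117.66], [-154.24, 154.24]. Speed limits (degrees/s): [147.25, 147.25, 180, 180, 180, 180, 180].

### API

Orientations are given as [roll, pitch, yaw] about the fixed x, y, z axes, in that order (R = Rz(yaw) Ry(pitch) Rx(roll)).
In Python, from cell import env gives the robot as it stands.
- The arm moves only by the tool step_hand, called after "Call:" by a JSON object that holds its "name" and its "arguments". Schema: {"type":"object","properties":{"ticks":{"type":"string"},"squeeze":{"type":"number"},"only":{"type":"string"},"quiet":{"type":"boolean"},"lines":{"type":"string"}},"required":["ticks"],"additionalProperties":false}. ticks is a string of 1 to 8 rows, one to a line, with the numbers parted by commas; each row has 5 numbers: dx, dy, dz in normalised numbers (1 is 0.75 m), then a turn about the tool's z in a scale on which 1.0 is pi rad, then the finger opening in m; each row is the pose to reach, as a shift and turn from the pose commanded when the call began, along the tool's axes at that moment; what a row does not reach only later rows make up. A row lasts 1/12 s, in which the tool goes at most 0.0417 m and 7.16 degrees, less where a joint would pass 70% of its speed; a pose out of reach is approached as far as the arm can. The fingers move at their own pace and stop on an object; squeeze is the grip in N (left out, the last holds). Time passes only in rows, so rows that do not move let the fingers close. The tool returns the time, the measured TCP pose, the force, the opening and the grip force at its end. only (a regular expression) keeps the lines of the reply that match it, lines (a string "A,B") keeps lines A to B, and quiet returns only ok. Shift and turn numbers lie between -1 and 1, and a call with a number outside is refused. Input that does not fit is refused with a message, and nothing moves.
- env.get_obs(): the state, without advancing time (a new reading comes with each control period).
- env.read_camera(name): name is "scene" or "top" or "wrist"; returns a dict with "color" (420x560x3 uint8, blue, green, red), "fx", "fy", "cx", "cy" (pixels), "dist" ([k1, k2, p1, p2, k3] as OpenCV has them; the pictures are not rectified), "world_from_camera" (4x4, takes a point from camera to world coordinates). Camera axes: x right, y down, z forward; pixel columns grow to the right and rows downward; lengths in m; the calibration is good to about 2 mm. A picture is of the moment at which its call begins. There is no depth.
- env.sign_off(): hands the job in; it is judged then, once.
The state is a dict: "time_s": time; "qpos": joint angles; "joint_velocities": joint speeds; "effort": joint torques, N m; "tool_pos": TCP position; "tool_rot": TCP orientation; "force": force on the tool from outside, world axes, zero at the start; "wrist_torque": the same for the moment, N m; "grip_width": finger opening in m; "grasp_force": force on a finger pad.
Only numpy, scipy, OpenCV 4.12 (cv2) and the standard library are available. Lean on these libraries where they do the work, as an engineer would, in place of code of your own. Each camera call takes 0.05 s, during which the arm holds its last target. There are 200 camera calls.

## Working session

There is one attempt and no reset: what is moved stays moved. The work goes in short steps, Python scripts to look and compute and a tool call to move; the robot and the scene stay as the last step left them, time stands still between calls to the robot, and variables do not carry over. Pictures are saved under pics/ and viewed, at most 10 in all, crops included, and the job is handed in when it is done.

```bash
ls; mkdir -p pics
```

Create h.py:
```python
import numpy as np, cv2
from cell import env
def snap(name,fn):
    d=env.read_camera(name); cv2.imwrite('pics/'+fn+'.png',d['color'])
    np.savez('pics/'+fn+'.npz',**{k:np.array(v) for k,v in d.items()}); return d
def ray(fn,uv):
    d=np.load('pics/'+fn+'.npz'); K=np.array([[d['fx'],0,d['cx']],[0,d['fy'],d['cy']],[0,0,1.]])
    p=cv2.undistortPoints(np.array([[uv]],float),K,d['dist'])[0,0]; T=d['world_from_camera']
    v=T[:3,:3]@np.array([p[0],p[1],1]); return T[:3,3],v/np.linalg.norm(v)
def atz(fn,uv,z):
    o,v=ray(fn,uv); return o+v*(z-o[2])/v[2]
def tri(*obs):
    A=0;b=0
    R=[ray(*o) for o in obs]
    for o,v in R:
        P=np.eye(3)-np.outer(v,v); A=A+P; b=b+P@o
    x=np.linalg.solve(A,b); return x,[np.linalg.norm((np.eye(3)-np.outer(v,v))@(x-o)) for o,v in R]
def proj(fn,X):
    d=np.load('pics/'+fn+'.npz'); K=np.array([[d['fx'],0,d['cx']],[0,d['fy'],d['cy']],[0,0,1.]])
    T=np.linalg.inv(d['world_from_camera'])
    return cv2.projectPoints(np.array(X,float).reshape(-1,1,3),cv2.Rodrigues(T[:3,:3])[0],T[:3,3],K,d['dist'])[0].reshape(-1,2)
```

Run:
```python
from h import *
a=snap('scene','s0');b=snap('top','t0')
cv2.imwrite('pics/st.png',cv2.resize(np.vstack([a['color'],b['color']]),None,fx=.7,fy=.7))
for d in(a,b): print(d['fx'],np.round(d['world_from_camera'],3).tolist())
print(env.get_obs())
```

```text
cell.py
pics
437.36299709790114 [[-0.67, -0.417, 0.614, -0.239], [-0.742, 0.362, -0.564, 0.715], [0.013, -0.833, -0.552, 0.769], [0.0, 0.0, 0.0, 1.0]]
385.39233686969874 [[0.003, -0.998, 0.068, 0.419], [-1.0, -0.003, 0.006, 0.029], [-0.006, -0.068, -0.998, 1.252], [0.0, 0.0, 0.0, 1.0]]
{'time_s': 0.1, 'qpos': array([65.55298913, 18.43437565, -4.01654643, 83.16674612,  1.29586815,
       78.54106718, -3.26075739]), 'joint_velocities': array([-0.06356803, -0.05735013, -0.01345139, -0.17223702, -0.02780951,
       -0.06413612,  0.04894658]), 'effort': array([-6.02317286e-04, -4.92572486e+01, -4.05899137e-01, -3.13400352e+01,
       -6.40489510e-02,  3.95426864e-02,  7.92841070e-05]), 'tool_pos': array([ 0.27708769, -0.58747824,  0.24028617]), 'tool_rot': array([-1.79903094e+02,  5.94815333e-03,  2.52569635e+01]), 'force': array([ 0.58662145,  0.20724661, -0.15529893]), 'wrist_torque': array([ 0.06648276,  0.03044138, -0.02574323]), 'grasp_force': 0.0, 'grip_width': 0.08706602021691373}
```

View pics/st.png

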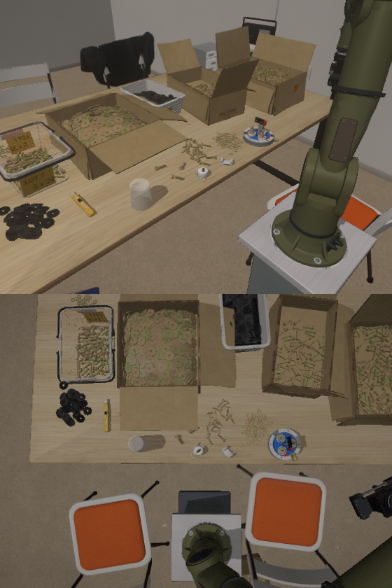

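The caddy and dock are on the right: about (407,213) in the top picture and (369,188) in the scene picture. The glass is on the left. I'll enlarge both views of the dock.

Run:
```python
import cv2,numpy as np
a=cv2.imread('pics/s0.png')[155:215,330:410];b=cv2.imread('pics/t0.png')[180:240,370:450]
f=lambda i:cv2.resize(i,None,fx=7,fy=7,interpolation=cv2.INTER_CUBIC)[:, :]
o=np.vstack([f(a)[:,:],f(b)]); o=np.hstack([f(a),f(b)]); print(o.shape)
cv2.imwrite('pics/crop1.png',cv2.resize(o,(800,300)))
```

```text
(420, 1120, 3)
```

View pics/crop1.png

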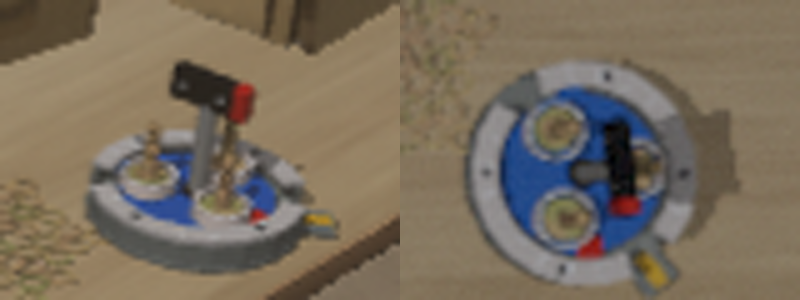

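Run:
```python
from h import *
np.set_printoptions(precision=4,suppress=True)
for n,s,t in [('bar',(372.4,172.6),(414.2,212.6)),('mark',(394,198.8),(421,233.6)),('tab',(382,198.2),(408.4,229.2))]: print(n,*tri(('s0',s),('t0',t)))
print('dock rim z.025',atz('t0',(406.4,214.7),.022))
print('bar top z', atz('t0',(414.2,212.6),.1), atz('t0',(415.2,221.2),.1)-atz('t0',(413.2,204.8),.1))
print('mark',atz('t0',(421,233.6),.006),'tab',atz('t0',(408.4,229.2),.018))
```

```text
bar [ 0.471  -0.3575  0.0943] [np.float64(0.0004971438720357004), np.float64(0.0004971438720356587)]
mark [ 0.4069 -0.4087  0.0039] [np.float64(7.310615266538949e-05), np.float64(7.310615266533979e-05)]
tab [ 0.4221 -0.3627  0.0179] [np.float64(0.0015220571135373718), np.float64(0.0015220571135373879)]
dock rim z.025 [ 0.4671 -0.3569  0.022 ]
bar top z [ 0.4704 -0.3559  0.1   ] [-0.0491 -0.005   0.    ]
mark [ 0.4069 -0.408   0.006 ] tab [ 0.4209 -0.3637  0.018 ]
```

The measured points check out:

| Point | Measured | Expected |
|---|---|---|
| Bar centre height | 0.094 | 0.094 |
| Mark distance from axis | 81 mm | 78 mm |
| Caddy yaw | about −174° | – |
| Mark yaw | about −141° | – |

The turn is about +33° (0.57 rad), inside the stated range. I'll hover above the bar and look with the wrist camera.

The manual's scale: shifts go in shares of 0.75 m and turns go in shares of pi rad. Converting my numbers, 0.273 m / 0.75 = 0.364, 0.04 m / 0.75 = 0.0533, 19.3 degrees / 180 = 0.1072.

Call:
{"name": "step_hand", "arguments": {"ticks": "0.052,-0.024,0.0067,0.0389,0.087\n0.104,-0.048,0.0133,0.0778,0.087\n0.156,-0.072,0.0213,0.1072,0.087\n0.208,-0.096,0.0293,0.1072,0.087\n0.26,-0.12,0.0373,0.1072,0.087\n0.312,-0.144,0.0453,0.1072,0.087\n0.364,-0.1693,0.0533,0.1072,0.087\n0.364,-0.1693,0.0533,0.1072,0.087"}}

```text
time_s: 0.77
tool_pos: [0.4747, -0.3484, 0.2001]
tool_rot: [-179.7, -0.1, 6.5]
force: [1.4, 1.1, -0.6]
grip_width: 0.0871
grasp_force: 0.0
```

Run:
```python
from h import *
d=snap('wrist','w0'); cv2.imwrite('pics/w0b.png',cv2.resize(d['color'],(784,588)))
print(d['fx'],np.round(d['world_from_camera'],3).tolist(),env.get_obs()['tool_pos'],env.get_obs()['tool_rot'],env.get_obs()['qpos'])
```

```text
369.4756793152653 [[0.114, -0.95, -0.291, 0.554], [-0.993, -0.11, -0.029, -0.339], [-0.004, 0.292, -0.956, 0.344], [0.0, 0.0, 0.0, 1.0]] [ 0.47480117 -0.34848685  0.20000317] [-1.79738818e+02 -8.14387025e-02  6.58539342e+00] [ 44.43727132  12.93423738 -12.25499873  94.94705909   2.58870519
  72.52209908 -51.71282925]
```

View pics/w0b.png

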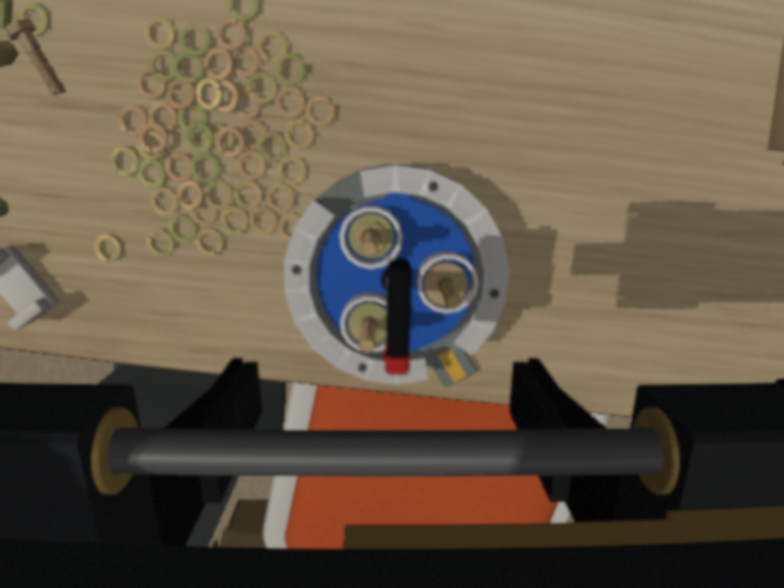

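The wrist picture shows the bar vertical in the image, from (398,262) to the red end at (397,373) in 1.4x pixels. The mark is at (453,366) and the dock's centre at about (396,275). I'll overlay the model at the hypothesised pose to refine it.

Create ov.py:
```python
from h import *
def model(c,yc,yd,z0=.006,cc=None):
    cc=c if cc is None else cc
    def T(p,o,y,z): 
        a=np.radians(y); p=np.array(p,float); R=np.array([[np.cos(a),-np.sin(a)],[np.sin(a),np.cos(a)]])
        return np.c_[p[:,:2]@R.T+o,p[:,2]+z]
    t=np.linspace(0,2*np.pi,73); ci=lambda r,z:np.c_[r*np.cos(t),r*np.sin(t),0*t+z]
    L=[]
    L.append((T(ci(.072,.025),c,0,0),(0,255,0)))
    L.append((T([(.072,0,.006),(.084,0,.006)],c,yd,0),(255,0,255)))
    b=[(.028,.006),(-.028,.006),(-.028,-.006),(.028,-.006),(.028,.006)]
    for h in(.1,.076): L.append((T([(x,y,h) for x,y in b],cc,yc,z0),(255,255,0)))
    L.append((T([(.05,-.008,.012),(.064,-.008,.012),(.064,.008,.012),(.05,.008,.012)],cc,yc,z0),(255,255,0)))
    return L
def draw(fn,box,s,out,*m,**k):
    x0,y0,x1,y1=box; im=cv2.resize(cv2.imread('pics/'+fn+'.png')[y0:y1,x0:x1],None,fx=s,fy=s,interpolation=cv2.INTER_CUBIC)
    for P,col in model(*m,**k):
        q=(proj(fn,P)-[x0,y0]+.5)*s-.5
        cv2.polylines(im,[np.round(q).astype(int).reshape(-1,1,2)],False,col,1)
    if out: cv2.imwrite('pics/'+out+'.png',im)
    return im
```

Run:
```python
from ov import *
m=((.470,-.357),-174,-141)
a=draw('w0',(195,110,371,282),3.4,'',*m)
b=draw('t0',(380,190,432,244),3.4*1.6,'',*m); c=draw('s0',(345,160,402,214),3.6*1.2,'',*m)
o=np.zeros((590,920,3),np.uint8)
o[:a.shape[0],:a.shape[1]]=a; w=a.shape[1]
b=b[:,:];o[:b.shape[0],w:w+b.shape[1]]=b; o[b.shape[0]:b.shape[0]+c.shape[0],w:w+c.shape[1]]=c
print(a.shape,b.shape,c.shape); cv2.imwrite('pics/ov1.png',o[:,:800] if 0 else cv2.resize(o,(800,513)))
```

```text
(585, 598, 3) (294, 283, 3) (233, 246, 3)
```

View pics/ov1.png

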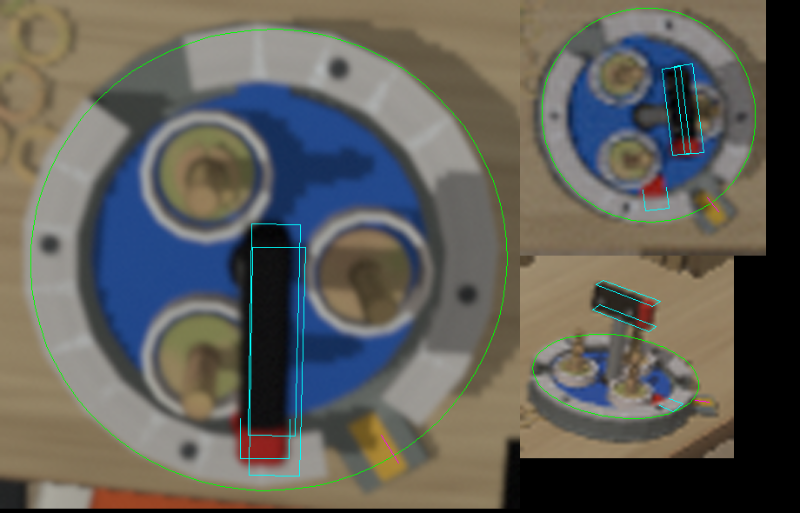

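The overlay shows a residual of about 2 mm and 2°: axis ≈ (0.472, −0.355), caddy yaw ≈ −176°, mark ≈ −142°. I'll go partway down with these corrections, then check.

Scaled: 0.05 m / 0.75 = 0.0667, -0.0035 m / 0.75 = -0.0047, 2.5 degrees / 180 = 0.0139.

Call:
{"name": "step_hand", "arguments": {"ticks": "-0.0047,0.008,0.0333,0.0139,0.087\n-0.0047,0.008,0.0667,0.0139,0.087\n-0.0047,0.008,0.0667,0.0139,0.087\n-0.0047,0.008,0.0667,0.0139,0.087"}}

```text
time_s: 1.15
tool_pos: [0.4657, -0.3627, 0.1499]
tool_rot: [-179.9, 0.2, 3.4]
force: [-0.2, -0.6, 0.8]
grip_width: 0.0869
grasp_force: 0.0
```

Run:
```python
from ov import *
d=snap('wrist','w1'); m=((.472,-.355),-176,-142); o=env.get_obs(); print(o['tool_pos'],o['tool_rot'])
a=draw('w1',(170,90,390,300),2.6,'',*m);b=draw('w0',(195,110,371,282),3.1,'',*m)
h=min(a.shape[0],b.shape[0]);o=np.hstack([a[:h],b[:h]]); cv2.imwrite('pics/ov2.png',cv2.resize(o,(800,int(h*800/o.shape[1]))))
```

```text
[ 0.46680987 -0.36329638  0.15151787] [-1.79978331e+02  2.71129844e-02  3.42154674e+00]
```

View pics/ov2.png

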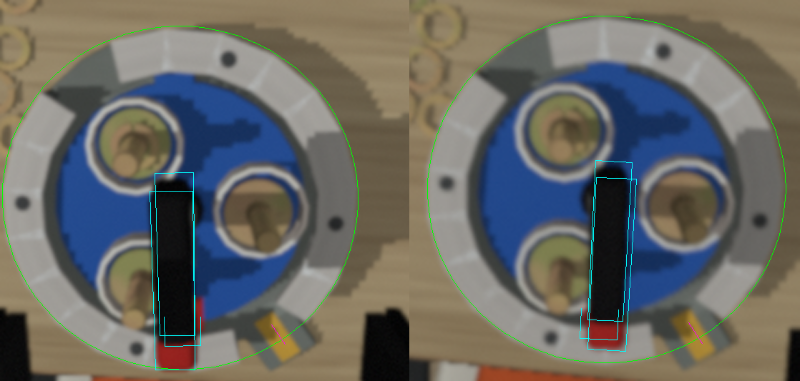

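The overlay now matches both views: bar, tab, mark and rim within about 1 mm. The arm was lagging earlier and is now settled. I'll correct by (+5.2, +8.3) mm, descend to z = 0.094 and then close.

Scaled: 0.0575 m / 0.75 = 0.0767, -0.008 m / 0.75 = -0.0107, -0.6 degrees / 180 = -0.0033.

Call:
{"name": "step_hand", "arguments": {"ticks": "0.0076,-0.0107,0,-0.0033,0.087\n0.0076,-0.0107,0.0267,-0.0033,0.087\n0.0076,-0.0107,0.06,-0.0033,0.087\n0.0076,-0.0107,0.0767,-0.0033,0.087\n0.0076,-0.0107,0.0767,-0.0033,0.087\n0.0076,-0.0107,0.0767,-0.0033,0.087"}}

```text
time_s: 1.7
tool_pos: [0.4727, -0.3544, 0.0943]
tool_rot: [-180.0, -0.0, 4.1]
force: [0.5, 0.5, 0.9]
grip_width: 0.0869
grasp_force: 0.0
```

Call:
{"name": "step_hand", "arguments": {"ticks": "0,0,0,0,0.03\n0,0,0,0,0.02\n0,0,0,0,0.012\n0,0,0,0,0.008\n0,0,0,0,0.005\n0,0,0,0,0.005\n0,0,0,0,0.005\n0,0,0,0,0.005", "squeeze": 35}}

```text
time_s: 2.37
tool_pos: [0.4724, -0.3546, 0.0938]
tool_rot: [180.0, 0.0, 4.1]
force: [0.5, 0.4, -0.4]
grip_width: 0.0415
grasp_force: 0.0
```

Run:
```python
from h import *
snap('wrist','w2');o=env.get_obs(); print(o['tool_pos'],o['tool_rot'],o['force'],o['wrist_torque'],o['grip_width'],o['grasp_force'])
```

```text
[ 0.47234868 -0.35458347  0.09375884] [1.79993976e+02 4.47698289e-03 4.05564355e+00] [-0.18548406 -0.41773355 -0.27783055] [0.01422098 0.06117835 0.01750729] 0.037500212125683795 0.0
```

Call:
{"name": "step_hand", "arguments": {"ticks": "0,0,0,0,0.005\n0,0,0,0,0.005\n0,0,0,0,0.005\n0,0,0,0,0.005\n0,0,0,0,0.005\n0,0,0,0,0.005", "squeeze": 35}}

```text
time_s: 2.92
tool_pos: [0.4723, -0.3549, 0.0937]
tool_rot: [180.0, -0.0, 4.0]
force: [-0.3, -0.3, -0.8]
grip_width: 0.0114
grasp_force: 34.9
```

Run:
```python
from h import *
snap('wrist','w2');o=env.get_obs(); print(o['tool_pos'],o['tool_rot'],o['force'],o['wrist_torque'],o['grip_width'],o['grasp_force'])
```

```text
[ 0.47236407 -0.35487149  0.09375869] [ 1.79970514e+02 -7.66309001e-03  4.04347713e+00] [ 0.39104119 -1.57250644 -0.73308966] [-0.22209097 -0.0621921   0.00390098] 0.011621654156755756 34.94271154515445
```

Gripped: width 11.6 mm, 35 N, small lateral force. Now I'll turn it 34° anticlockwise (negative about tool z).

Scaled: -34 degrees / 180 = -0.1889.

Call:
{"name": "step_hand", "arguments": {"ticks": "0,0,0,-0.0167,0.005\n0,0,0,-0.0444,0.005\n0,0,0,-0.0722,0.005\n0,0,0,-0.1,0.005\n0,0,0,-0.1278,0.005\n0,0,0,-0.1556,0.005\n0,0,0,-0.1778,0.005\n0,0,0,-0.1889,0.005", "squeeze": 35}}

```text
time_s: 3.63
tool_pos: [0.4723, -0.3544, 0.0937]
tool_rot: [-180.0, -0.0, 38.2]
force: [-0.9, 0.6, -0.4]
grip_width: 0.0118
grasp_force: 35.0
```

Call:
{"name": "step_hand", "arguments": {"ticks": "0,0,0,0,0.005\n0,0,0,0,0.005\n0,0,0,0,0.005\n0,0,0,0,0.005"}}

```text
time_s: 3.97
tool_pos: [0.4723, -0.3544, 0.0937]
tool_rot: [-180.0, 0.0, 38.0]
force: [-0.4, -0.1, 0.2]
grip_width: 0.0117
grasp_force: 35.0
```

Run:
```python
from ov import *
d=snap('wrist','w3');snap('top','t3');snap('scene','s3');o=env.get_obs(); print(o['tool_pos'],o['tool_rot'],o['force'],o['wrist_torque'],o['grip_width'],o['grasp_force'])
m=((.472,-.355),o['tool_rot'][2]-180,-142)
a=draw('w3',(130,100,430,340),2.5,'ov3',*m)
```

```text
[ 0.47231204 -0.35436533  0.0937265 ] [-1.79981423e+02  7.62742640e-03  3.80470903e+01] [-0.70722408  0.18830374  0.19308958] [ 0.05078148  0.072412   -0.02570001] 0.012016309214943203 34.94966056197882
```

View pics/ov3.png

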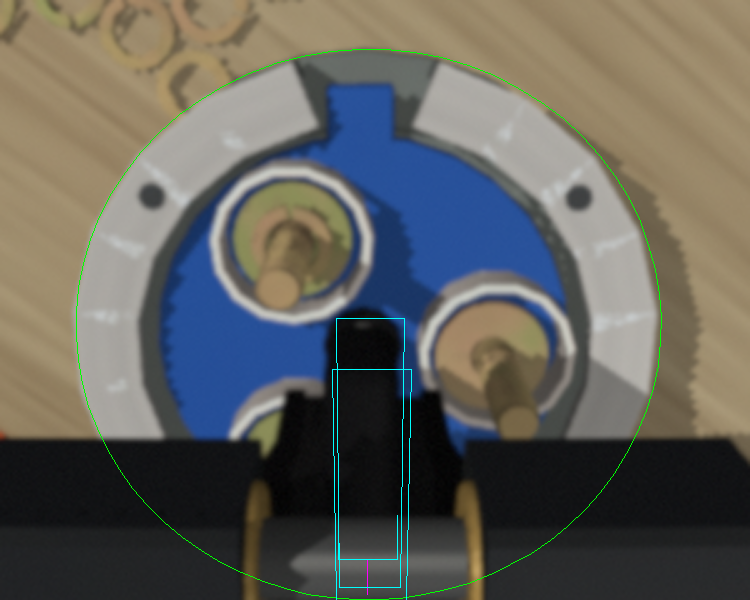

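The wrist picture shows the far lug, spanning 327–394 in crop pixels, fully inside its slot: lip corners 325–413 inner, 295–440 outer. It sits about 1.5 mm and 1° to the anticlockwise side of centre. I'll trim +1.2 mm in tool y and +1°, then lift the first few centimetres slowly.

Scaled: -0.008 m / 0.75 = -0.0107, 0.0012 m / 0.75 = 0.0016, 1 degrees / 180 = 0.0056.

Call:
{"name": "step_hand", "arguments": {"ticks": "0,0.0008,0,0.0028,0.005\n0,0.0016,0,0.0056,0.005\n0,0.0016,0,0.0056,0.005\n0,0.0016,-0.0013,0.0056,0.005\n0,0.0016,-0.004,0.0056,0.005\n0,0.0016,-0.0067,0.0056,0.005\n0,0.0016,-0.0093,0.0056,0.005\n0,0.0016,-0.0107,0.0056,0.005", "squeeze": 40}}

```text
time_s: 4.78
tool_pos: [0.4731, -0.3557, 0.1019]
tool_rot: [180.0, 0.0, 37.0]
force: [0.1, -0.6, -4.0]
grip_width: 0.0121
grasp_force: 39.9
```

Call:
{"name": "step_hand", "arguments": {"ticks": "0,0,-0.0027,0,0.005\n0,0,-0.0067,0,0.005\n0,0,-0.012,0,0.005\n0,0,-0.0173,0,0.005\n0,0,-0.0213,0,0.005\n0,0,-0.024,0,0.005\n0,0,-0.024,0,0.005"}}

```text
time_s: 5.37
tool_pos: [0.4735, -0.3558, 0.1205]
tool_rot: [179.9, -0.0, 37.1]
force: [0.2, 0.4, -4.2]
grip_width: 0.0115
grasp_force: 39.9
```

Run:
```python
from ov import *
snap('wrist','w4');o=env.get_obs(); print(o['tool_pos'],o['tool_rot'],o['force'],o['wrist_torque'],o['grip_width'],o['grasp_force'])
draw('w4',(130,100,430,340),2.5,'ov4',(.472,-.355),o['tool_rot'][2]-180,-142,z0=o['tool_pos'][2]-.088)
```

```text
[ 0.47330723 -0.35564671  0.12015767] [ 1.79955407e+02 -5.22456038e-03  3.70564640e+01] [-0.25077005 -0.24644439 -2.90970541] [-0.07028095  0.04875269  0.00341875] 0.011902005399202269 39.94535603094846
```

View pics/ov4.png

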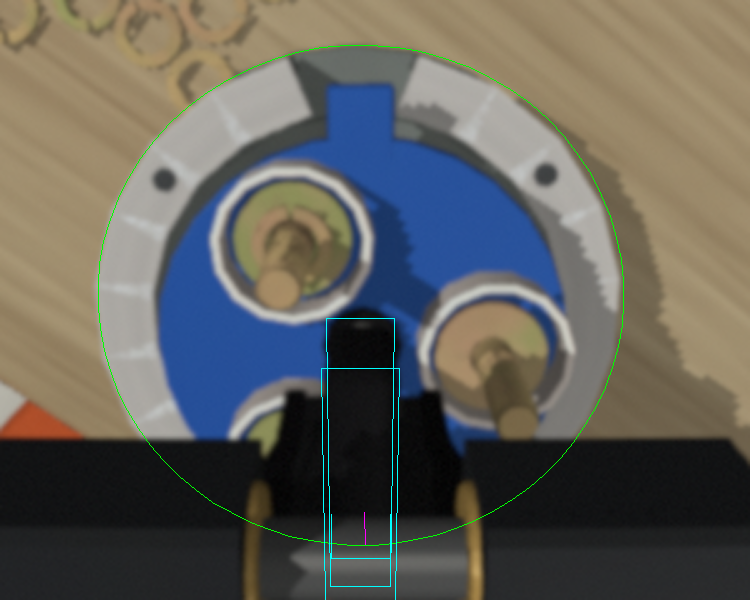

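The caddy is free of the lips, with a load of about 4 N. It is level, the bolts are unchanged in their cups, and the lug at (360,110) is in line with the slot. I'll lift the remaining 74 mm.

Scaled: -0.06 m / 0.75 = -0.08, -0.053 m / 0.75 = -0.0707.

Call:
{"name": "step_hand", "arguments": {"ticks": "0,0,-0.004,0,0.005\n0,0,-0.012,0,0.005\n0,0,-0.0227,0,0.005\n0,0,-0.0347,0,0.005\n0,0,-0.0467,0,0.005\n0,0,-0.0587,0,0.005\n0,0,-0.0707,0,0.005\n0,0,-0.08,0,0.005", "squeeze": 40}}

```text
time_s: 6.08
tool_pos: [0.4735, -0.3557, 0.1814]
tool_rot: [179.9, -0.0, 37.1]
force: [1.0, 0.3, -2.7]
grip_width: 0.0118
grasp_force: 39.9
```

Call:
{"name": "step_hand", "arguments": {"ticks": "0,0,-0.008,0,0.005\n0,0,-0.0133,0,0.005\n0,0,-0.0173,0,0.005\n0,0,-0.0187,0,0.005\n0,0,-0.0187,0,0.005\n0,0,-0.0187,0,0.005\n0,0,-0.0187,0,0.005"}}

```text
time_s: 6.67
tool_pos: [0.4729, -0.3553, 0.1932]
tool_rot: [-179.9, 0.0, 37.1]
force: [-0.3, -0.1, -4.6]
grip_width: 0.0117
grasp_force: 39.9
```

Run:
```python
from ov import *
a=snap('wrist','w5');b=snap('scene','s5');o=env.get_obs(); print(o['tool_pos'],o['tool_rot'],o['force'],o['wrist_torque'],o['grip_width'],o['grasp_force'])
w=draw('w5',(110,80,450,352),1.3,'',(.472,-.355),o['tool_rot'][2]-180,-142,z0=o['tool_pos'][2]-.088,cc=o['tool_pos'][:2])
s=cv2.resize(b['color'][110:220,320:430],(354,354),interpolation=cv2.INTER_CUBIC)
cv2.imwrite('pics/fin.png',np.hstack([w[:353],s[:353]]))
```

```text
[ 0.47292693 -0.35534317  0.19329581] [-1.79957668e+02  1.44042217e-02  3.70591707e+01] [-0.44163053  0.56528183 -4.10761752] [ 0.01962096  0.00507125 -0.03860291] 0.011789758628872373 39.945335048250854
```

View pics/fin.png

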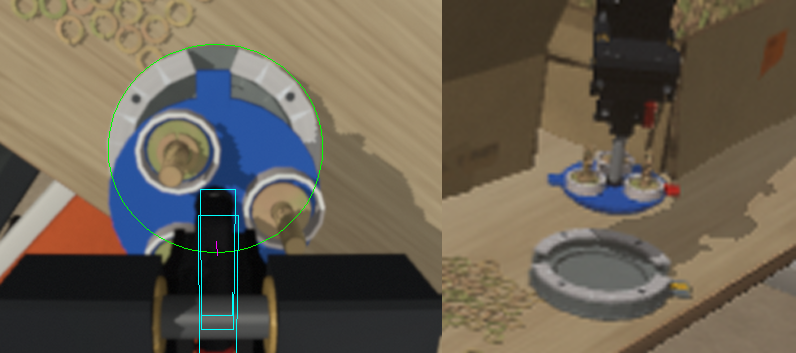

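The caddy is level, about 10 cm above the dock. All three bolts are upright (two cups in the left view, all three in the right), and the tab at (672,190) is over the mark at (680,288). It is held steady, so I'll hand it in.

```bash
python3 -c "
from cell import env
print(env.sign_off())"
```

```text
the job is handed in; nothing more can be done
None
```

The caddy was turned about 33° anticlockwise to line up with the mark, lifted straight up, and handed in at about 6.7 s, held level about 10 cm above its seat with all three bolts standing.

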